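File the large slide holder in the filing stand

TASK

Two flat white slide holders stand on edge in two low aluminium drying cradles. Take out the large one (the wider and taller) and slide it upright, all the way down, into the slot of the empty steel filing stand with the flared mouth, then let go. Leave the small holder in its cradle.

Things in the scene. Friction and masses are not known exactly. Their poses are not given: they have to be found in the camera images.
- large_holder: The large slide holder: a flat rigid white plastic slab with grey pocket windows, about 0.12 kg, standing on edge. 14 mm thick (its x), 90 mm wide (its y), 120 mm tall (its z, up). Origin: centre of its underside. It stands loose in one of the two cradles. It can be pinched across its thickness by the part that stands above the cradle's walls.
- small_holder: The small slide holder, of the same make: 14 mm thick (x), 64 mm wide (y), 86 mm tall (z, up), origin at the centre of its underside. It stands loose in the other cradle and stays there.
- cradle_a: A fixed drying cradle of aluminium: base plate 64 x 62 mm and 4 mm thick, with two upright walls 3 mm thick and 50 mm long (along y), 17 mm apart (across x), their tops 40 mm above the bench; open at both ends. A holder stands between the walls, on the plate. Origin: centre of its underside, on the bench; z up. The large holder starts in it.
- cradle_b: The other cradle, the same in every way; the small holder starts in it. Which cradle is nearer the robot varies. A fixed microscope, about 0.4 m tall, stands to the left of both cradles, straight ahead of the robot: a gripper that comes from the left must pass above it, fingertips 0.45 m high or more.
- filing_stand: The fixed filing stand of steel with one empty upright slot open at the top; base 70 x 124 mm. The slot is 18 mm across (stand's x) and 96 mm long (stand's y). Its straight walls reach 45 mm above the bench; above them lips on all four sides flare outward at 30 degrees from the vertical up to 63 mm above the bench, where the mouth is about 38 mm by 116 mm. Origin: centre of its underside, on the bench; z up.
- slot_floor (a point): Centre of the slot's floor, 5 mm above the bench, with the stand's axes: x across the slot, y along it, z up. A holder that is fully home has its underside here.
There are look-alikes about, which are no part of the job. Leave any purple look-alike of the large_holder alone. What is shaped like the small_holder but green is not meant.

How it is judged:
By the outcome, as a careful person would: the job done as asked, in the order asked, and still so for the second after the job is handed in, with the robot touching nothing.
It also fails if it takes over 43 s, if anything falls off the work surface, if the arm or the gripper's body presses on something with over 40 N, if the wrist force passes 120 N, or if a joint passes its speed limit or range.

ROBOT

A 6-joint arm with a two-finger parallel gripper is mounted at the origin on a cart in front of the work surface, level with it; the furniture and walls round the work are solid. World frame = base frame: x ahead of the robot, y to its left, z up, the work surface at z = 0. Lengths are in m, angles in degrees, forces in N, time in s.
With the tool pointing down it reaches from about 0.4 to 0.825 m from the base axis. Payload 7 kg.
Tool frame: the origin (TCP) lies between the finger pads; the fingertips stand 14 mm ahead of it and the grasp point (between the pads) lies 5 mm behind it; z points along the fingers, y is the line along which they close (so a half turn about z gives the same grasp; the last joint's range is limited). The gripper opens to 88 mm and grips with 3 to 60 N. Pads are 19 mm wide; open, the fingers measure 130 mm over their backs; the gripper's body (78 mm by 193 mm) begins 47 mm behind the grasp point.
Start: joints at [-50.701, 20.546, 0.682, 0, -70.136, -16.507], TCP at [0.261, -0.622, 0.241] pointing down, gripper open.
Joint ranges: [-176.03, 176.03], [-82.01, 121.73], [-58.28, 71.71], [-173.87, 95.51], [-174.79, -0.11], [-173.66, 173.66]. Speed limits (degrees/s): [136.94, 136.94, 172.46, 180, 180, 180].

INTERFACE

Orientations are given as [roll, pitch, yaw] about the fixed x, y, z axes, in that order (R = Rz(yaw) Ry(pitch) Rx(roll)).
In Python, from plant import status, cams, job gives the robot as it stands. The module is installed in compiled form; this text tells all that it offers.
- The arm moves only by the tool step_arm, never from a script. Its arguments are lists of equal length, an entry for each row: "xyz": the shift along the tool's x, y, z each as a share of 20 cm, from -1 to 1, a list of three; "yaw": the turn about the tool's z as a share of 360 degrees, from -1 to 1; "claw": the closure, from -1 (fully open) to 1 (shut). A call has 1 to 20 rows; each row is the pose to reach, as a shift and turn from the pose commanded when the call began, along the tool's axes at that moment, turning the shorter way round; what a row does not reach only later rows make up. A row lasts 1/12 s, in which the tool goes at most 41.7 mm and 7.16 degrees, less where a joint would pass 70% of its speed; a pose out of reach is approached as far as the arm can. A call with a number of a shift or a turn outside -1 to 1 is refused whole. A call with a gripper value outside its range is refused whole. The fingers move at their own pace and stop on an object; "grip_force" is the grip in N (left out, the last holds). Time passes only in rows, so rows that repeat a pose let the fingers close. It gives the time, the measured TCP pose, the force, the opening and the grip force at its end, in the units of the state.
- status.get_state(): the state, without advancing time (a new reading comes with each control period).
- cams.capture(name): name is "scene" or "top" or "wrist"; returns (picture, depth): 400x640x3 uint8, blue, green, red; 400x640 float32, m along the optical axis (not along the pixel's ray), 0 where there is no reading.
- cams.calibration(name): a dict with "mtx" (3x3 intrinsics, pixels), "camera_from_world" (4x4, takes a point from world to camera coordinates); the wrist camera has in their place "T_tool_cam" (4x4, takes a point from camera to tool coordinates, whose origin is the TCP and whose axes are the flange's). Camera axes: x right, y down, z forward; pixel columns grow to the right and rows downward; lengths in m; the calibration is good to about 2 mm. A picture is of the moment at which its call begins: read the wrist's pose just before it. calibration takes no time and is no camera call.
- job.close_job(): hands the job in; it is judged then, once.
The state is a dict: "time_s": time; "joints": joint angles; "qd": joint speeds; "joint_torque": joint torques, N m; "tcp_pos": TCP position; "eef_rot": TCP orientation; "contact_force": force on the tool from outside, world axes, zero at the start; "moment": the same for the moment, N m; "gripper_width": finger opening in m; "gripper_force": force on a finger pad.
Only numpy, scipy, OpenCV 4.12 (cv2) and the standard library are available. Lean on these libraries where they do the work, as an engineer would, in place of code of your own. Each camera call takes 0.05 s, during which the arm holds its last target. There are 200 camera calls.

## Working session

There is one attempt and no reset: what is moved stays moved. The work goes in short steps, Python scripts to look and compute and a tool call to move; the robot and the scene stay as the last step left them, time stands still between calls to the robot, and variables do not carry over. Pictures are saved under pics/ and viewed, at most 10 in all, crops included, and the job is handed in when it is done.

Besides the shell and the picture viewer there is one more tool, called after ">>>" as name([rows], argument=value, ...), one row to a line, values as JSON. step_arm: Moves the arm, as the interface text tells. Shift numbers are shares of 20 cm and turn numbers shares of 360 degrees, none past 1 either way. Its arguments: {"type":"object","properties":{"xyz":{"type":"array"},"yaw":{"type":"array"},"claw":{"type":"array"},"grip_force":{"type":"number"}},"required":["xyz","yaw","claw"]}

```bash
mkdir -p pics
python3 - <<'E'
from plant import status,cams
import cv2,numpy as np
print(status.get_state())
for n in("scene","top"):
    p,d=cams.capture(n);cv2.imwrite(f"pics/{n}0.png",p);np.save(f"pics/{n}0.npy",d)
    c=cams.calibration(n);print(n,c)
print(cams.calibration("wrist"))
E
```

```text
{'time_s': 0.0, 'joints': array([-5.07013085e+01,  2.05901297e+01,  6.32294076e-01, -2.11820642e-02,
       -7.01348620e+01, -1.65087965e+01]), 'qd': array([ 0.03090924, -0.05772746,  0.01730914, -0.07341354, -0.07130696,
        0.0422082 ]), 'joint_torque': array([ 1.50246509e-03, -5.82718742e+01,  2.93056619e+01,  6.99717075e+00,
        6.89963999e-03, -1.65563106e-04]), 'tcp_pos': array([ 0.26127864, -0.62186295,  0.23962282]), 'eef_rot': array([ 1.79905465e+02, -7.25233481e-03, -1.57217313e+02]), 'contact_force': array([ 0.0819444 , -0.88326113, -0.14124432]), 'moment': array([ 0.00486035, -0.03550061,  0.00467802]), 'gripper_force': 0.0, 'gripper_width': 0.08765140117815752}
scene {'mtx': array([[383.0600337 ,   0.        , 324.99401218],
       [  0.        , 383.0600337 , 197.56922029],
       [  0.        ,   0.        ,   1.        ]]), 'camera_from_world': array([[ 4.53928041e-01, -8.91038015e-01,  7.68134626e-04,
        -4.70226859e-01],
       [-5.61529429e-01, -2.86733188e-01, -7.76188623e-01,
         2.46703920e-01],
       [ 6.91833820e-01,  3.51902451e-01, -6.3050
[... 375 characters left out ...]
    [-0.99433057,  0.01739995, -0.10489972,  0.53594259],
       [ 0.10447279, -0.02385962, -0.9942415 ,  0.83711152],
       [ 0.        ,  0.        ,  0.        ,  1.        ]])}
{'mtx': array([[279.96452271,   0.        , 322.35354089],
       [  0.        , 279.96452271, 201.08963117],
       [  0.        ,   0.        ,   1.        ]]), 'T_tool_cam': array([[ 6.97601147e-04, -9.63948088e-01, -2.66089453e-01,
         7.07199377e-02],
       [ 9.99999459e-01,  4.67262914e-04,  9.28949172e-04,
        -4.15876831e-04],
       [-7.71125045e-04, -2.66089957e-01,  9.63947893e-01,
        -1.43767287e-01],
       [ 0.00000000e+00,  0.00000000e+00,  0.00000000e+00,
         1.00000000e+00]])}
```

View pics/scene0.png

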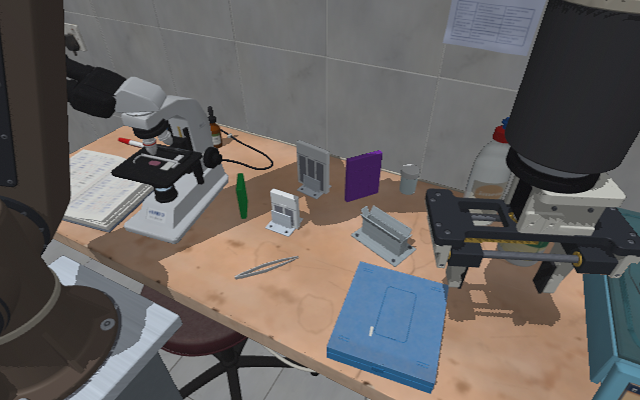

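View pics/top0.png

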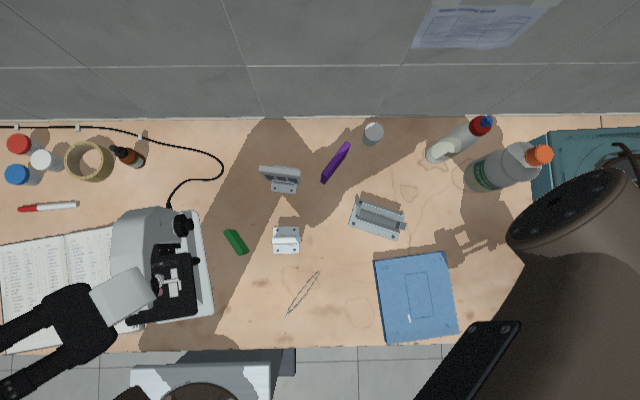

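The large holder stands in the far cradle (top ~(280,177), scene ~(313,168)), and the small one in the near cradle (top (286,240), scene (284,210)). The stand is at top (377,216), scene (384,233). Purple and green are the look-alikes.

```bash
cat > h.py <<'E'
import numpy as np,cv2
from plant import cams,status
def cloud(n,d):
    c=cams.calibration(n);K=c["mtx"];v,u=np.mgrid[:400,:640]
    P=np.stack([(u-K[0,2])/K[0,0]*d,(v-K[1,2])/K[1,1]*d,d,np.ones_like(d)],-1)
    return (P@np.linalg.inv(c["camera_from_world"]).T)[...,:3]
def ray(n,uv,z):
    c=cams.calibration(n);T=np.linalg.inv(c["camera_from_world"])
    r=T[:3,:3]@np.linalg.inv(c["mtx"])@np.array([*uv,1.]);o=T[:3,3];return o+r*(z-o[2])/r[2]
E
python3 - <<'E'
from h import *
im={n:cv2.imread(f"pics/{n}0.png") for n in("scene","top")}
C={n:cloud(n,np.load(f"pics/{n}0.npy").astype(float)) for n in im}
box={"large":{"top":(250,155,310,200),"scene":(285,132,340,205)},"small":{"top":(262,215,310,260),"scene":(258,180,305,240)},"stand":{"top":(340,190,415,245),"scene":(345,195,420,270)},"purple":{"top":(310,135,355,190),"scene":(340,140,390,205)},"green":{"top":(215,225,255,260),"scene":(230,165,252,222)}}
for k,b in box.items():
  for n,(a,c,e,f) in b.items():
    P=C[n][c:f,a:e].reshape(-1,3);P=P[(P[:,2]>.012)&(P[:,0]<.9)&(P[:,0]>.2)]
    zt=np.percentile(P[:,2],99)
    for lo,hi in((zt-.006,zt+.01),(zt-.04,zt-.006)):
      Q=P[(P[:,2]>lo)&(P[:,2]<hi)]
      if len(Q)>5:
        r=cv2.minAreaRect((Q[:,:2]*1000).astype(np.float32));print(k,n,len(Q),"z",lo.round(3),Q[:,2].max().round(3),[np.round(x,1) for x in r])
a=[cv2.resize(im["top"][145:265,240:420],None,fx=4,fy=4,interpolation=2),cv2.resize(im["scene"][130:280,225:425],None,fx=4,fy=4,interpolation=2)]
for n,x in zip(("ct","cs"),a):cv2.imwrite(f"pics/{n}.png",x)
E
```

```text
large top 10 z 0.888 0.894 [array([ 440.1, -261.6]), array([0., 0.]), np.float64(0.0)]
large scene 170 z 0.119 0.127 [array([ 580.2, -196.6]), array([90.1, 15.2]), np.float64(81.7)]
large scene 476 z 0.085 0.119 [array([ 505. , -195.9]), array([ 89.4, 154.3]), np.float64(89.2)]
small top 7 z 0.888 0.894 [array([ 440.1, -261.6]), array([0., 0.]), np.float64(0.0)]
small scene 156 z 0.086 0.093 [array([ 435.1, -208.2]), array([15. , 62.7]), np.float64(0.1)]
small scene 337 z 0.052 0.086 [array([ 429.7, -208.3]), array([16. , 63.9]), np.float64(11.2)]
stand top 26 z 0.888 0.894 [array([ 440.1, -261.6]), array([0., 0.]), np.float64(0.0)]
stand scene 277 z 0.058 0.066 [array([ 480.9, -418.7]), array([121.7,  45.1]), np.float64(69.4)]
stand scene 1103 z 0.024 0.058 [array([ 450.1, -429.9]), array([153.8,  98.8]), np.float64(19.5)]
purple top 10 z 0.888 0.894 [array([ 440.1, -261.6]), array([0., 0.]), np.float64(0.0)]
purple scene 184 z 0.116 0.122 [array([ 605. , -316.5]), array([15.7, 88.6]), np.float64(52.5)]
purple scene 484 z 0.082 0.115 [array([ 654.9, -319.6]), array([ 61.1, 178.2]), np.float64(86.7)]
green top 8 z 0.888 0.894 [array([ 440.1, -261.6]), array([0., 0.]), np.float64(0.0)]
green scene 114 z 0.082 0.089 [array([433.6, -92.7]), array([65.3, 13.9]), np.float64(34.1)]
green scene 124 z 0.048 0.082 [array([430.9, -94.6]), array([63. , 14.5]), np.float64(33.0)]
```

View pics/ct.png

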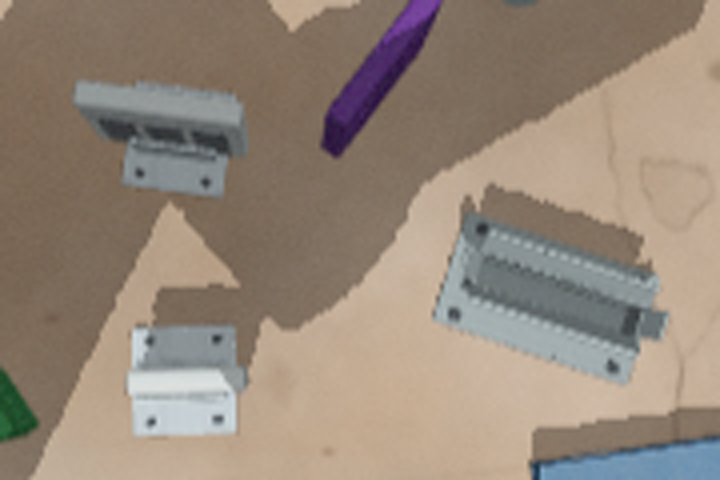

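View pics/cs.png

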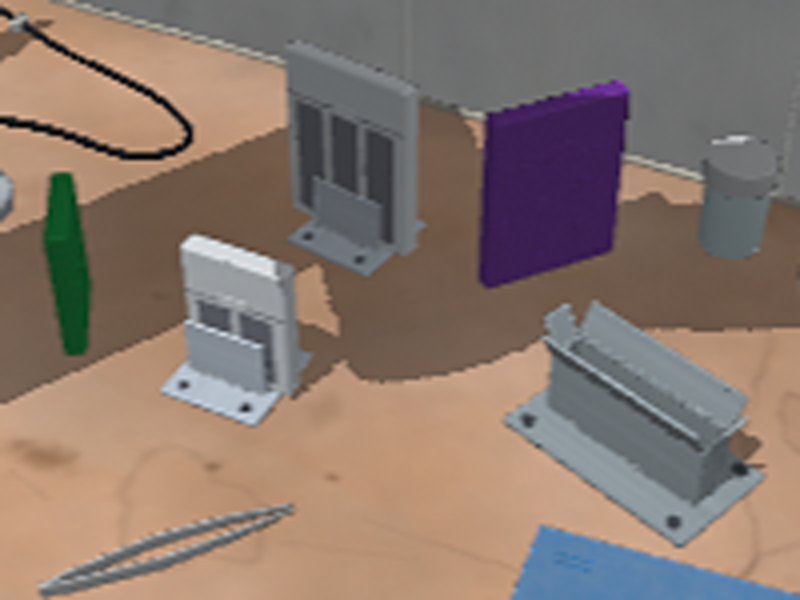

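The crops show the large holder's top edge (ct (77,85)-(243,122)) turned slightly, and the stand's mouth (ct ~(470,215)-(655,330)) empty. I'll refine the numbers with the top view's depth readings, and add a ray check.

Run:
```python
from h import *
im={n:cv2.imread(f"pics/{n}0.png") for n in("scene","top")}
C={}
for n in im:
  d=np.load(f"pics/{n}0.npy").astype(float);c=cloud(n,d);c[d<.05]=np.nan;C[n]=c
  b=c[...,2][(c[...,0]>.3)&(c[...,0]<.6)&(c[...,1]<-.05)&(c[...,1]>-.5)&(abs(c[...,2])<.012)];print(n,"bench z",np.median(b))
B={"large":(.53,.64,-.26,-.13,.12),"small":(.40,.48,-.26,-.16,.086),"stand":(.40,.56,-.50,-.34,.063)}
for k,(a,b,c,e,h) in B.items():
  for n in C:
    P=C[n].reshape(-1,3);P=P[(P[:,0]>a)&(P[:,0]<b)&(P[:,1]>c)&(P[:,1]<e)&(P[:,2]<.14)]
    zt=np.percentile(P[P[:,2]>.02,2],97)
    for lo,hi in((zt-.005,zt+.01),(.001,.008)):
      Q=P[(P[:,2]>lo)&(P[:,2]<hi)]
      r=cv2.minAreaRect((Q[:,:2]*1000).astype(np.float32));print(k,n,len(Q),"z",round(zt,4),[np.round(x,1) for x in r])
# ray check of top-edge corners at z=.124 / mouth .063 (top view & scene view)
T=lambda u,v:(240+u/4,145+v/4); S=lambda u,v:(225+u/4,130+v/4)
print("large topL",ray("top",T(78,98),.124),ray("scene",S(290,48),.124))
print("large topR",ray("top",T(243,120),.124),ray("scene",S(411,98),.124))
for p in ((472,215),(655,278),(630,335),(462,285)): print("stand",ray("top",T(*p),.063)[:2])
for p in ((545,340),(700,440),(592,303),(747,395)): print("standS",ray("scene",S(*p),.063)[:2])
for p in ((468,205),(660,275),(627,383),(434,320)): print("base",ray("top",T(*p),.004)[:2])
```

```text
scene bench z 0.000977005818764698
top bench z -0.0012672493129776696
large scene 163 z 0.1249 [array([ 580.2, -196.6]), array([90.1, 15.2]), np.float64(81.7)]
large scene 485 z 0.1249 [array([ 585.5, -195.1]), array([129.2, 109.5]), np.float64(89.4)]
large top 269 z 0.1242 [array([ 580.5, -195.8]), array([89.4, 13.8]), np.float64(81.8)]
large top 308 z 0.1242 [array([ 584.9, -195.4]), array([125.9, 108.1]), np.float64(89.0)]
small scene 150 z 0.0914 [array([ 435.1, -208.2]), array([15. , 62.7]), np.float64(0.1)]
small scene 434 z 0.0914 [array([ 440. , -209.9]), array([78.8, 99.8]), np.float64(0.6)]
small top 183 z 0.0908 [array([ 435.3, -206.9]), array([60.4, 12.9]), np.float64(88.9)]
small top 417 z 0.0908 [array([ 439.6, -210. ]), array([78. , 98.6]), np.float64(0.8)]
stand scene 260 z 0.0637 [array([ 480.9, -418.7]), array([121.7,  45.1]), np.float64(69.4)]
stand scene 1342 z 0.0637 [array([ 480.1, -420.3]), array([158.8, 160. ]), np.float64(0.5)]
stand top 212 z 0.0626 [array([ 480. , -418.8]), array([120.3,  42.8]), np.float64(70.2)]
stand top 921 z 0.0626 [array([ 479.2, -419.6]), array([157.6, 159. ]), np.float64(89.0)]
large topL [ 0.58351679 -0.15542195  0.124     ] [ 0.58206887 -0.15836245  0.124     ]
large topR [ 0.57045802 -0.24162519  0.124     ] [ 0.56604512 -0.24620941  0.124     ]
stand [ 0.52446755 -0.36830523]
stand [ 0.48700477 -0.4705007 ]
stand [ 0.45530194 -0.45501602]
stand [ 0.48508623 -0.36146728]
standS [ 0.47647882 -0.36929125]
standS [ 0.44355286 -0.463898  ]
standS [ 0.5152738  -0.38010466]
standS [ 0.48418792 -0.47477657]
base [ 0.5365749  -0.37364215]
base [ 0.49209029 -0.48843697]
base [ 0.42780611 -0.4657389 ]
base [ 0.46761837 -0.35110976]
```

Both views agree:

| Item | Centre (m) | Top height (m) | Yaw (deg) |
|---|---|---|---|
| Large holder | (0.580, -0.196) | 0.124 | -8.3 |
| Stand | (0.480, -0.419) | 0.063 | -20.2 |

The heights and sizes match the text, so I'll move above the holder.

>>> step_arm([
  [-1,0.585,0],
  [-1,0.585,0],
  [-1,0.585,0],
  [-1,0.585,0],
  [-1,0.585,0],
  [-1,0.585,0],
  [-1,0.585,0],
  [-1,0.585,0],
], yaw=[0,0,0,0,0,0,0,0], claw=[-1,-1,-1,-1,-1,-1,-1,-1])

```text
time_s: 0.77
tcp_pos: [0.4014, -0.4357, 0.2405]
eef_rot: [180.0, -0.0, -157.0]
contact_force: [-1.2, -0.9, -0.0]
gripper_width: 0.0874
gripper_force: 0.0
```

>>> step_arm([
  [-1,0.585,0],
  [-1,0.585,0],
  [-1,0.585,0],
  [-1,0.585,0],
  [-1,0.585,0],
  [-1,0.585,0],
  [-1,0.585,0],
  [-1,0.585,0],
], yaw=[0,0,0,0,0,0,0,0], claw=[-1,-1,-1,-1,-1,-1,-1,-1])

```text
time_s: 1.43
tcp_pos: [0.5399, -0.2514, 0.24]
eef_rot: [180.0, -0.1, -157.1]
contact_force: [-0.1, -0.4, -0.1]
gripper_width: 0.0876
gripper_force: 0.0
```

>>> step_arm([
  [-0.295,0.17,0],
  [-0.295,0.17,0],
  [-0.295,0.17,0],
  [-0.295,0.17,0],
  [-0.295,0.17,0],
  [-0.295,0.17,0],
  [-0.295,0.17,0],
  [-0.295,0.17,0],
  [-0.295,0.17,0],
  [-0.295,0.17,0],
  [-0.295,0.17,0],
  [-0.295,0.17,0],
], yaw=[-0.1636,-0.1636,-0.1636,-0.1636,-0.1636,-0.1636,-0.1636,-0.1636,-0.1636,-0.1636,-0.1636,-0.1636], claw=[-1,-1,-1,-1,-1,-1,-1,-1,-1,-1,-1,-1])

```text
time_s: 2.43
tcp_pos: [0.5803, -0.1984, 0.2405]
eef_rot: [180.0, -0.0, -98.5]
contact_force: [-0.0, 0.4, -0.5]
gripper_width: 0.0878
gripper_force: 0.0
```

Now check with the wrist camera.

```bash
cat >> h.py <<'E'
from scipy.spatial.transform import Rotation as Ro
def wcloud():
    s=status.get_state();p,d=cams.capture("wrist");c=cams.calibration("wrist");K=c["mtx"];v,u=np.mgrid[:400,:640];d=d.astype(float);d[d<.02]=np.nan
    P=np.stack([(u-K[0,2])/K[0,0]*d,(v-K[1,2])/K[1,1]*d,d,np.ones_like(d)],-1)
    T=np.eye(4);T[:3,:3]=Ro.from_euler("xyz",s["eef_rot"],degrees=True).as_matrix();T[:3,3]=s["tcp_pos"]
    return s,p,(P@(T@c["T_tool_cam"]).T)[...,:3]
E
python3 - <<'E'
from h import *
s,p,P=wcloud();cv2.imwrite("pics/w1.png",p)
print(s["tcp_pos"],s["eef_rot"])
m=(P[...,2]>.112)&(P[...,2]<.135)&(P[...,0]>.5)&(P[...,0]<.66)&(P[...,1]>-.27)&(P[...,1]<-.12)
Q=P[m];print(len(Q),np.median(Q[:,2]),cv2.minAreaRect((Q[Q[:,2]>np.percentile(Q[:,2],90)-.005][:,:2]*1000).astype(np.float32)))
E
```

```text
[ 0.58033714 -0.19844526  0.24048167] [ 1.79986832e+02 -3.68037746e-03 -9.84765850e+01]
1245 0.12356120032750773 ((581.9505615234375, -196.78103637695312), (88.3882827758789, 13.229804992675781), 81.1666030883789)
```

View pics/w1.png

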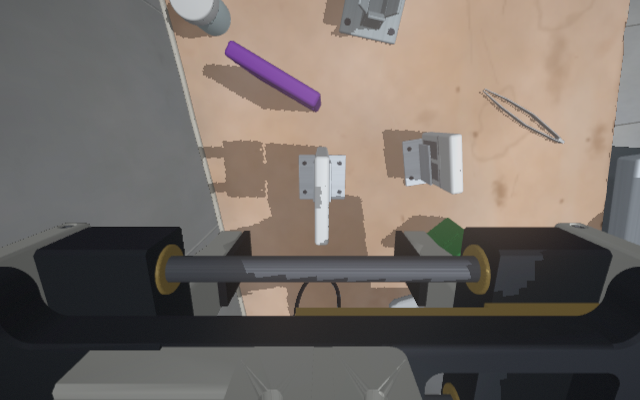

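The wrist view puts the holder's top edge (321,150)-(321,243) centred between the fingers. The third measurement agrees: (0.582, -0.197), top at 0.1236. Going down to grip.

>>> step_arm([
  [-0.01,0,0.2],
  [-0.01,0,0.4],
  [-0.01,0,0.55],
  [-0.01,0,0.65],
  [-0.01,0,0.72],
  [-0.01,0,0.75],
  [-0.01,0,0.75],
  [-0.01,0,0.75],
  [-0.01,0,0.75],
  [-0.01,0,0.75],
  [-0.01,0,0.75],
  [-0.01,0,0.75],
  [-0.01,0,0.75],
  [-0.01,0,0.75],
  [-0.01,0,0.75],
  [-0.01,0,0.75],
  [-0.01,0,0.75],
  [-0.01,0,0.75],
  [-0.01,0,0.75],
  [-0.01,0,0.75],
], yaw=[0,0,0,0,0,0,0,0,0,0,0,0,0,0,0,0,0,0,0,0], claw=[-1,-1,-1,-1,-1,-1,-1,-1,1,1,1,1,1,1,1,1,1,1,1,1], grip_force=20)

```text
time_s: 4.15
tcp_pos: [0.5811, -0.1954, 0.0905]
eef_rot: [180.0, -0.0, -98.3]
contact_force: [-1.5, 0.4, -0.3]
gripper_width: 0.0141
gripper_force: 20.0
```

>>> step_arm([
  [0,0,-0.05],
  [0,0,-0.12],
  [0,0,-0.22],
  [0,0,-0.34],
  [0,0,-0.46],
  [0,0,-0.58],
  [0,0,-0.68],
  [0,0,-0.75],
  [0,0,-0.75],
  [0,0,-0.75],
], yaw=[0,0,0,0,0,0,0,0,0,0], claw=[1,1,1,1,1,1,1,1,1,1])

```text
time_s: 4.98
tcp_pos: [0.5811, -0.1953, 0.2415]
eef_rot: [-179.9, 0.0, -98.3]
contact_force: [-0.3, 0.1, -2.0]
gripper_width: 0.0141
gripper_force: 20.0
```

>>> step_arm([
  [0.1,0.028,0],
  [0.25,0.07,0],
  [0.42,0.118,0],
  [0.6,0.168,0],
  [0.78,0.218,0],
  [0.92,0.258,0],
  [1,0.28,0],
  [1,0.28,0],
  [1,0.28,0],
], yaw=[0,0,0,0,0,0,0,0,0], claw=[1,1,1,1,1,1,1,1,1])

```text
time_s: 5.73
tcp_pos: [0.4956, -0.3856, 0.2389]
eef_rot: [179.9, 0.1, -98.4]
contact_force: [-0.2, 0.3, -2.1]
gripper_width: 0.014
gripper_force: 20.0
```

>>> step_arm([
  [0.06,0.02,0],
  [0.12,0.04,0],
  [0.1745,0.0565,0],
  [0.1745,0.0565,0],
  [0.1745,0.0565,0],
  [0.1745,0.0565,0],
  [0.1745,0.0565,0],
], yaw=[0.008,0.018,0.028,0.033,0.033,0.033,0.033], claw=[1,1,1,1,1,1,1])

```text
time_s: 6.32
tcp_pos: [0.4809, -0.4172, 0.2402]
eef_rot: [180.0, 0.0, -110.1]
contact_force: [-0.3, 0.8, -1.4]
gripper_width: 0.014
gripper_force: 20.0
```

Run:
```python
from h import *
s,p,P=wcloud();print(s["tcp_pos"],s["eef_rot"],s["contact_force"])
q,d=cams.capture("scene");d=d.astype(float);C=cloud("scene",d);C[d<.05]=np.nan
t,_=cams.capture("top")
cv2.imwrite("pics/m.png",np.hstack([cv2.resize(q[100:280,290:450],(480,540)),cv2.resize(p,(320,540))]))
# holder in the scene cloud: z slabs in hand
for lo in np.arange(.15,.23,.01):
  m=(C[...,2]>lo)&(C[...,2]<lo+.01)&(C[...,0]>.4)&(C[...,0]<.56)&(C[...,1]>-.49)&(C[...,1]<-.35)
  Q=C[m]
  if len(Q)>20: print(round(lo,2),len(Q),[np.round(x,1) for x in cv2.minAreaRect((Q[:,:2]*1000).astype(np.float32))])
m=(P[...,2]>.055)&(P[...,2]<.075)&(P[...,0]>.4)&(P[...,0]<.56)&(P[...,1]>-.5)&(P[...,1]<-.34)
Q=P[m];print(len(Q),[np.round(x,1) for x in cv2.minAreaRect((Q[:,:2]*1000).astype(np.float32))])
```

```text
[ 0.48091345 -0.41722351  0.24022121] [ 1.79970316e+02  1.42447627e-02 -1.10062823e+02] [-0.29966322  0.75935399 -1.39685723]
0.15 63 [array([ 474.1, -417.5]), array([87.3, 12.2]), np.float64(77.9)]
0.16 183 [array([ 474.1, -417.2]), array([90. , 11.9]), np.float64(76.1)]
0.17 188 [array([ 473.4, -417. ]), array([90. , 13.1]), np.float64(76.6)]
0.18 201 [array([ 473.8, -417. ]), array([88.8, 13.9]), np.float64(77.1)]
0.19 196 [array([ 474.4, -417.1]), array([89.5, 13.5]), np.float64(77.5)]
0.2 207 [array([ 474. , -417.8]), array([87.6, 10.2]), np.float64(75.1)]
0.21 205 [array([ 474. , -416.5]), array([90.5, 13.4]), np.float64(75.8)]
0.22 161 [array([ 469.4, -416.2]), array([89.9, 21.1]), np.float64(76.7)]
0.23 183 [array([ 467.7, -416.5]), array([88.2, 24.1]), np.float64(77.4)]
726 [array([ 480.2, -423. ]), array([111.1,  42.7]), np.float64(70.2)]
```

View pics/m.png

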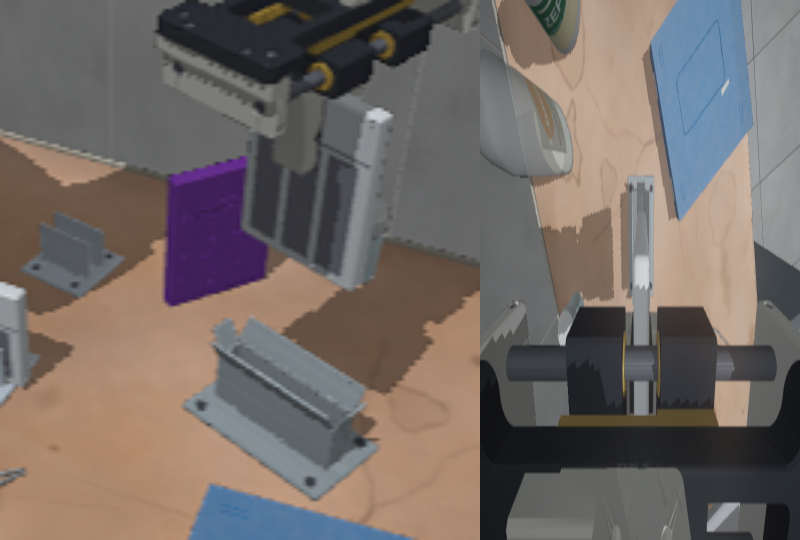

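The holder hangs upright in the grip, square to the stand and above it. Lowering in stages while watching the force.

>>> step_arm([
  [0.004,0,0.1],
  [0.004,0,0.22],
  [0.004,0,0.32],
  [0.004,0,0.4],
  [0.004,0,0.45],
  [0.004,0,0.48],
  [0.004,0,0.51],
  [0.004,0,0.54],
  [0.004,0,0.57],
  [0.004,0,0.6],
  [0.004,0,0.6],
], yaw=[0,0,0,0,0,0,0,0,0,0,0], claw=[1,1,1,1,1,1,1,1,1,1,1])

```text
time_s: 7.38
tcp_pos: [0.4798, -0.4185, 0.1195]
eef_rot: [179.9, 0.0, -110.2]
contact_force: [-0.5, 0.6, -2.7]
gripper_width: 0.0139
gripper_force: 20.0
```

>>> step_arm([
  [0,0,0.03],
  [0,0,0.06],
  [0,0,0.09],
  [0,0,0.11],
  [0,0,0.125],
  [0,0,0.135],
  [0,0,0.138],
  [0,0,0.138],
], yaw=[0,0,0,0,0,0,0,0], claw=[1,1,1,1,1,1,1,1])

```text
time_s: 8.05
tcp_pos: [0.4803, -0.4189, 0.0929]
eef_rot: [180.0, -0.0, -110.2]
contact_force: [-0.4, 0.1, -1.3]
gripper_width: 0.014
gripper_force: 20.0
```

>>> step_arm([
  [0,0,0.004],
  [0,0,0.008],
  [0,0,0.01],
  [0,0,0.01],
  [0,0,0.01],
], yaw=[0,0,0,0,0], claw=[1,1,1,1,1])

```text
time_s: 8.47
tcp_pos: [0.4805, -0.419, 0.0915]
eef_rot: [-180.0, -0.0, -110.2]
contact_force: [0.2, 0.4, 2.9]
gripper_width: 0.0139
gripper_force: 20.0
```

The force now points upward (+2.9 N against -2 N before), so the holder is on the floor. Release and retreat.

>>> step_arm([
  [0,0,0],
  [0,0,0],
  [0,0,0],
  [0,0,0],
  [0,0,0],
  [0,0,0],
  [0,0,0],
  [0,0,0],
  [0,0,-0.08],
  [0,0,-0.2],
  [0,0,-0.35],
  [0,0,-0.5],
  [0,0,-0.65],
  [0,0,-0.75],
  [0,0,-0.75],
  [0,0,-0.75],
], yaw=[0,0,0,0,0,0,0,0,0,0,0,0,0,0,0,0], claw=[-0.6,-1,-1,-1,-1,-1,-1,-1,-1,-1,-1,-1,-1,-1,-1,-1])

```text
time_s: 9.8
tcp_pos: [0.4808, -0.4191, 0.2425]
eef_rot: [-179.8, -0.0, -110.2]
contact_force: [-0.3, 0.6, -1.2]
gripper_width: 0.0876
gripper_force: 0.0
```

Run:
```python
from h import *
s,p,P=wcloud();print(s["tcp_pos"],s["contact_force"],s["gripper_width"])
q,d=cams.capture("scene");d=d.astype(float);C=cloud("scene",d);C[d<.05]=np.nan
cv2.imwrite("pics/e.png",np.hstack([cv2.resize(q[100:280,250:450],(500,450)),cv2.resize(p[:,160:400],(270,450))]))
for n,X in(("scene",C),("wrist",P)):
  m=(X[...,2]>.08)&(X[...,2]<.14)&(X[...,0]>.4)&(X[...,0]<.56)&(X[...,1]>-.49)&(X[...,1]<-.35)
  Q=X[m];z=np.percentile(Q[:,2],95);Q=Q[Q[:,2]>z-.004];print(n,z,len(Q),[np.round(x,1) for x in cv2.minAreaRect((Q[:,:2]*1000).astype(np.float32))])
```

```text
[ 0.48077628 -0.41907838  0.24247228] [-0.26197858  0.58103064 -1.20239536] 0.08760530427287339
scene 0.1261276800661915 242 [array([ 479.6, -419.8]), array([90.8, 15.1]), np.float64(69.3)]
wrist 0.12572391991672746 1251 [array([ 480.9, -419.8]), array([88.5, 13.6]), np.float64(70.3)]
```

View pics/e.png

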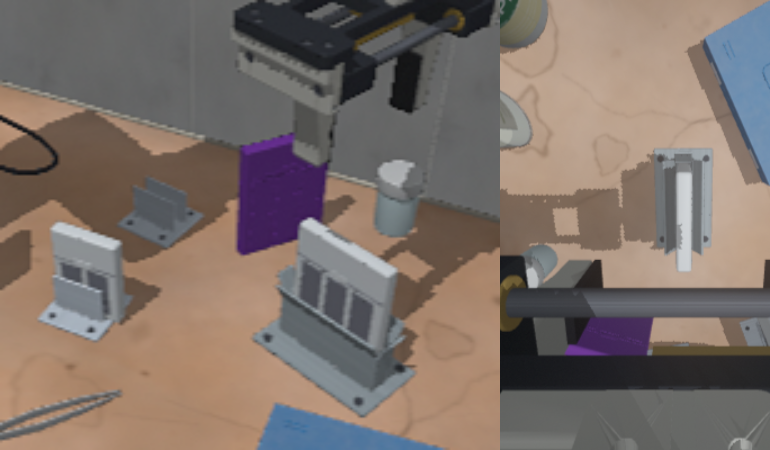

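The holder is home in the stand: its top is at 0.125 to 0.126 m, it stands upright and centred, and the gripper is clear. The small holder is still in its cradle.

```bash
python3 -c "
from plant import job;print(job.close_job())"
```

```text
the job is handed in; nothing more can be done
None
```

The large holder is upright and fully down in the filing stand's slot and released, the small holder is still in its cradle, and the job was handed in at about 10 s.

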